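Seat a whetstone in a sprung stone holder

TASK

Set the whetstone, terracotta side up, in the sprung stone holder: push one end under the lip of one jaw and on against its spring, lower the other end inside the opposite lip, then ease the stone back so that both jaws grip and centre it, and let go with it level on both ledges. Be gentle: never press the stone on the holder with more than about 20 N or drive a jaw back as far as 18 mm. Leave the things around it where they are.

Things in the scene. Friction and masses are not known exactly. Their poses are not given: they have to be found in the camera images.
- stone_center (a point): Centre (half-way up) of the loose whetstone, a brick-shaped block 150 mm long (its own y) by 50 mm wide (its own x) by 15 mm thick (its own z), terracotta upper half and grey lower half, 0.2 to 0.42 kg. It starts lying flat on the table, terracotta side up.
- holder: Stone holder fixed to the table: wooden base 100 (its x) x 300 (its y) x 12 mm, origin at the centre of its underside. On it is an aluminium jaw unit, 50 x 248 mm, top at 22 mm, with a black post 56 mm high at each end. The unit's middle is fixed up to 12 mm either way along y from the base's middle; this offset varies and is not reported: find the jaws by touch or sight.
- ledge_level (a point): Point 50 mm above the table over the middle of the base, level with the jaw ledges (axes as the holder's). Two 70 mm wide jaws face each other along y. Distances from the jaw unit's middle at rest: ledges begin at 54 mm, lips at 66, back walls at 72. Lips: flat, 4 mm thick, underside 71 mm and top 75 mm above the table. Between the ledges there is room for fingers beside and below the stone.
- jaw_left (a joint): Travel (m) of the green jaw at the holder's +y end: 0 at rest, grows as it is pushed outward (+y), end stop 0.020. Spring: 1.75 N at 0 plus 0.35 N per mm, damped. At rest the jaws are 6 mm too close for the stone: about 0.003 each when it is seated and centred.
- jaw_right (a joint): Travel (m) of the red jaw at the holder's -y end, the mirror image with the same spring: 0 at rest, grows as it is pushed outward (-y). The stone cannot be pressed in flat from above: either jaw must first be pushed back more than 0.012 (0.014 to 0.016 is good) for the stone's other end to pass down inside the opposite lip.
- spray_can: Bystander: a black spray can standing upright, 54 mm across, 150 mm high; origin at the centre of its underside.
- disc_carton: Bystander: a red carton of sanding discs lying flat, 100 x 140 x 40 mm; origin at the centre of its underside.
- deep_socket: Bystander: a steel deep socket standing on end, 28 mm across, 60 mm high; origin at the centre of its underside.
- screwdriver: Bystander: a screwdriver with an orange handle lying along its own x, about 200 mm long; origin at the middle of its length, on its underside.
Mind the look-alikes: they are no part of the job. There is more than one size of the part that bears stone_center; the job needs the middle-sized.

How it is judged:
By the outcome, as a careful person would: the job done as asked, in the order asked, and still so for the second after the job is handed in, with the robot touching nothing.
It also fails if it takes over 51 s, if anything falls off the work surface, if the arm or the gripper's body presses on something with over 40 N, if the wrist force passes 120 N, or if a joint passes its speed limit or range.

ROBOT

A 6-joint arm with a two-finger parallel gripper is mounted at the origin on the work surface. World frame = base frame: x ahead of the robot, y to its left, z up, the work surface at z = 0. Lengths are in m, angles in rad, forces in N, time in s.
With the tool pointing down it reaches from about 0.4 to 0.825 m from the base axis. Payload 7 kg.
Tool frame: the origin (TCP) lies midway between the tips of the shut fingers; the grasp point (between the pads) lies 19 mm behind it; z points along the fingers, y is the line along which they close (so a half turn about z gives the same grasp; the last joint's range is limited). The gripper opens to 85 mm and grips with 20 to 120 N. Pads are 22 mm wide; open, the fingers measure 114 mm over their backs; the gripper's body (76 mm by 85 mm) begins 54 mm behind the grasp point. The pads swing forward as they close: fully open they stand 13 mm farther back than shut.
Start: joints at [1.57, 0.359, 0.012, 0, -1.224, -0.288], TCP at [0.192, 0.647, 0.231] pointing down, gripper open.
Joint ranges: [-3.07, 3.07], [-1.43, 2.12], [-1.02, 1.25], [-3.03, 1.67], [-3.05, -0], [-3.03, 3.03]. Speed limits (rad/s): [2.39, 2.39, 3.01, 3.14, 3.14, 3.14].

INTERFACE

Orientations are given as a unit quaternion [w, x, y, z].
In Python, from rig import * gives the robot as it stands.
- The arm moves only by the tool play_rows, never from a script. Its argument "steps" is a list of rows, each a list of 4 numbers: the shift along the tool's x, y, z in m, then the turn about the tool's z in rad. A call has 1 to 8 rows; each row is the pose to reach, as a shift and turn from the pose commanded when the call began, along the tool's axes at that moment; what a row does not reach only later rows make up. A row lasts 1/10 s, in which the tool goes at most 50 mm and 8.59 degrees, less where a joint would pass 70% of its speed; a pose out of reach is approached as far as the arm can. A call with a gripper value outside its range is refused whole. "hand" is the closure in counts, from 0 (fully open) to 255 (shut), set as the call begins (left out, the last holds). The fingers move at their own pace and stop on an object; the grip force is fixed at half the most. Time passes only in rows, so rows that repeat a pose let the fingers close. It gives the time, the measured TCP pose, the force, the opening and the grip force at its end, in the units of the state.
- observe(): the state, without advancing time (a new reading comes with each control period).
- snapshot(name): name is "scene" or "side" or "wrist"; returns a dict with "image" (420x560x3 uint8, red, green, blue), "depth" (420x560 float32, m along the optical axis (not along the pixel's ray), 0 where there is no reading), "vertical_fov" (degrees; the focal length in pixels is half the picture's height over the tangent of half this angle, whatever the lens; pixels are square), "cx", "cy" (the principal point, pixels), "k1" (the pictures are not rectified: a ray, as slopes to the right and down, at radius r is drawn at 1 + k1 r^2 times it, then the intrinsics apply), "world_from_camera" (4x4, takes a point from camera to world coordinates); the wrist camera has in their place "tool_from_camera" (4x4, takes a point from camera to tool coordinates, whose origin is the TCP and whose axes are the flange's). Camera axes: x right, y down, z forward; pixel columns grow to the right and rows downward; lengths in m; the calibration is good to about 2 mm. A picture is of the moment at which its call begins: read the wrist's pose just before it.
- close_job(): hands the job in; it is judged then, once.
The state is a dict: "time": time; "joint_positions": joint angles; "dq": joint speeds; "effort": joint torques, N m; "tool_pos": TCP position; "tool_rot": TCP orientation; "wrist_force": force on the tool from outside, world axes, zero at the start; "ft_torque": the same for the moment, N m; "grip_width": opening from 0.0 (shut) to 1.0 (fully open); "grip_force": force on a finger pad.
Only numpy, scipy, OpenCV 4.12 (cv2) and the standard library are available. Lean on these libraries where they do the work, as an engineer would, in place of code of your own. Each camera call takes 0.05 s, during which the arm holds its last target. There are 200 camera calls.

## Working session

There is one attempt and no reset: what is moved stays moved. The work goes in short steps, Python scripts to look and compute and a tool call to move; the robot and the scene stay as the last step left them, time stands still between calls to the robot, and variables do not carry over. Pictures are saved under pics/ and viewed, at most 10 in all, crops included, and the job is handed in when it is done.

Besides the shell and the picture viewer there is one more tool, called after "Emit:" by a JSON object that holds its "name" and its "arguments", one argument or row to a line. play_rows: Moves the arm, as the interface text tells. Its arguments: {"type":"object","properties":{"steps":{"type":"array"},"hand":{"type":"number"}},"required":["steps"]}

```bash
mkdir -p pics; cat > h.py <<'E'
from rig import *
import numpy as np, cv2
def snap(n,f=None):
    o=observe(); s=snapshot(n)
    if n=='wrist':
        T=np.eye(4);w,x,y,z=o['tool_rot']
        from scipy.spatial.transform import Rotation as R
        T[:3,:3]=R.from_quat([x,y,z,w]).as_matrix();T[:3,3]=o['tool_pos']
        s['world_from_camera']=T@s['tool_from_camera']
    if f: cv2.imwrite('pics/'+f,s['image'][:,:,::-1])
    return s
def cloud(s):
    d=s['depth'];h,w=d.shape;f=h/2/np.tan(np.radians(s['vertical_fov'])/2)
    u,v=np.meshgrid(np.arange(w),np.arange(h))
    a=(u-s['cx'])/f;b=(v-s['cy'])/f;x,y=a.copy(),b.copy()
    for _ in range(8):
        k=1+s['k1']*(x*x+y*y);x,y=a/k,b/k
    P=np.stack([x*d,y*d,d],-1);M=s['world_from_camera']
    W=P@M[:3,:3].T+M[:3,3];W[d==0]=np.nan
    return W
E
python3 - <<'E'
from h import *
a=snap('scene','scene.png');b=snap('side','side.png')
np.savez('s.npz',A=cloud(a),B=cloud(b),a=a['image'],b=b['image'])
print(a['world_from_camera'],b['world_from_camera'],a['k1']);o=observe();print(o)
E
```

```text
[[ 0.40499434  0.49942377 -0.7658691   1.24439358]
 [ 0.91420942 -0.20821191  0.34766211 -0.42377942]
 [ 0.01416765 -0.84096593 -0.54090256  0.57108464]
 [ 0.          0.          0.          1.        ]] [[-0.92145488 -0.28291143  0.2662368   0.22113935]
 [-0.38844534  0.68081495 -0.62096797  0.56864659]
 [-0.00557906 -0.67561241 -0.73723588  0.89664423]
 [ 0.          0.          0.          1.        ]] -0.061575436864371745
{'time': 0.1, 'joint_positions': array([ 1.57008539e+00,  3.59317570e-01,  1.11275684e-02, -3.11618099e-04,
       -1.22406082e+00, -2.88091902e-01]), 'dq': array([-0.00188026, -0.00142126,  0.003772  ,  0.00200857, -0.00113852,
        0.00158577]), 'effort': array([-7.84556669e-04, -5.84765124e+01,  2.94109136e+01,  6.95455626e+00,
       -3.16758407e-03, -6.46419451e-07]), 'tool_pos': array([0.19215034, 0.64662431, 0.23044533]), 'tool_rot': array([ 7.40730584e-04,  9.89584311e-01, -1.43952566e-01, -4.08487794e-05]), 'wrist_force': array([-0.01293968, -0.36139609, -1.02029524]), 'ft_torque': array([-0.01490693,  0.05372109, -0.03078227]), 'grip_force': 0.0, 'grip_width': 0.9976187404915329}
```

View pics/scene.png

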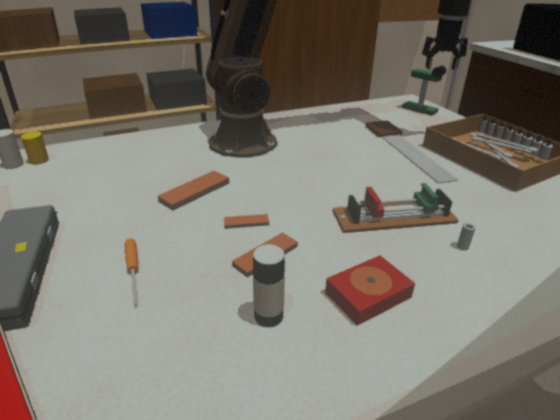

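View pics/side.png

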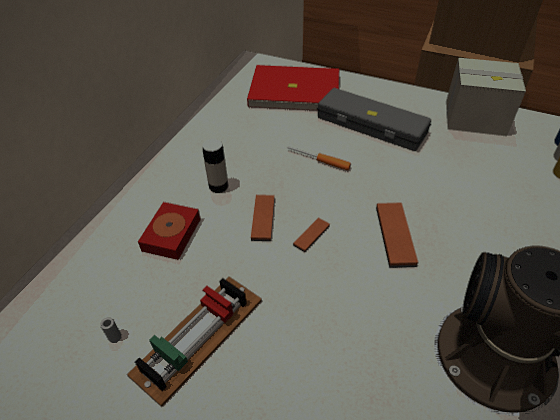

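The three terracotta stones are at side pixels (262,218), (311,235) and (396,235). The first looks middle-sized. The holder runs diagonally with the red jaw at side (216,300) and the green at (168,350); the can, carton, socket and screwdriver are clear of it. Next I measure them.

```bash
python3 - <<'E'
from h import *
z=np.load('s.npz')
def rect(P):
    (c,s,a)=cv2.minAreaRect((P[:,:2]*1000).astype(np.float32)); return np.round(c,1),np.round(s,1),round(a,1),'z',np.round(np.percentile(P[:,2],[5,50,95])*1000,1),len(P)
def boxes(img,W,m):
    n,L,st,c=cv2.connectedComponentsWithStats(m.astype(np.uint8))
    for i in range(1,n):
        if st[i,4]>60: 
            print(np.round(c[i]),*rect(W[L==i]))
for k,K in (('a','A'),('b','B')):
    img=z[k];W=z[K];hsv=cv2.cvtColor(img,cv2.COLOR_RGB2HSV);H,S,V=[hsv[...,i].astype(int) for i in range(3)]
    ok=np.isfinite(W[...,2])&(W[...,0]>0.1)&(W[...,0]<1.1)&(abs(W[...,1])<.8)
    Z=W[...,2]
    print(k,'table z',np.nanmedian(Z[ok&(S<60)]))
    print('stones');boxes(img,W,ok&(Z>.011)&(Z<.02)&(S>90)&((H<14)|(H>172)))
    print('red');boxes(img,W,ok&(Z>.03)&(S>150)&((H<6)|(H>172)))
    print('green');boxes(img,W,ok&(Z>.03)&(H>60)&(H<95)&(S>60))
    print('jawtops');boxes(img,W,ok&(Z>.069)&(Z<.082)&(S>60))
    print('base');boxes(img,W,ok&(Z>.008)&(Z<.08)&(W[...,0]>.2))
E
```

```text
a table z 0.000817431481506703
stones
[201. 190.] [ 288.6 -224.6] [ 26.4 189.3] 24.2 z [14.8 18.1 19.8] 136
[246. 220.] [ 466.1 -155.8] [103.2  35.3] 73.6 z [11.1 12.  13.4] 257
[282. 241.] [ 586.5 -118.6] [50.1 58.7] 21.1 z [13.9 15.8 17.6] 277
[245. 262.] [ 617.8 -202.8] [48.6 60.1] 20.0 z [13.8 15.6 17.4] 285
[383. 307.] [840.6 -19.1] [  5.4 133.7] 5.7 z [11.6 15.7 19.5] 170
red
[369. 284.] [792.6 -23.7] [ 96.4 137.1] 7.8 z [38.6 40.2 41.8] 1457
[ 10. 390.] [ 755.5 -652.2] [189.2  35.2] 17.3 z [33.6 35.4 37.1] 1397
green
[430. 191.] [609.1 271.1] [14.4 63.6] 78.7 z [74.4 76.1 77.7] 68
[423. 200.] [605.  261.4] [19.  62.9] 83.5 z [48.1 50.7 52.3] 75
jawtops
[430. 191.] [609.1 271.1] [14.4 63.6] 78.7 z [74.4 76.1 77.7] 68
[373. 195.] [569.1 132.3] [15.  66.8] 73.9 z [69.8 75.5 77.2] 119
base
[485. 155.] [425.6 697.5] [372.3 234.3] 4.8 z [12.  41.  69.5] 3727
[192. 188.] [ 270.  -234.1] [ 72.6 201.7] 24.7 z [10.4 20.4 22.4] 1165
[396. 210.] [586.3 198.4] [300.6 102.5] 75.2 z [11.2 23.7 74.6] 3577
[ 21. 292.] [ 558.9 -647.6] [111.6 560.6] 87.3 z [16.5 54.6 61.7] 7166
[246. 219.] [ 464
[... 1461 characters left out ...]
] 275
base
[338. 106.] [ 593.6 -692.3] [212.7 645.2] 88.1 z [15.1 36.  61. ] 6196
[452. 115.] [ 216.8 -764.1] [24.4 76.2] 11.1 z [10.7 44.1 76.3] 241
[328. 159.] [ 546.9 -434.5] [ 26.9 199.1] 85.6 z [10.9 20.2 27.3] 348
[217. 180.] [ 753.1 -210. ] [54.3 29.4] 33.5 z [11.9 45.7 77. ] 395
[263. 217.] [ 597.8 -162.2] [ 50.2 155.4] 20.2 z [11.9 15.4 18.2] 867
[169. 229.] [787.4 -22.6] [102.5 144.1] 6.5 z [14.1 39.9 43. ] 2261
[396. 234.] [ 266.6 -236.6] [ 67.8 201.3] 24.6 z [14.9 20.2 23.1] 1738
[311. 233.] [ 460.4 -156.3] [112.8  38.9] 75.1 z [ 8.9 11.5 14.1] 497
[192. 339.] [582.1 198.6] [301.5 102.8] 74.9 z [10.1 21.9 74.5] 6492
[110. 329.] [745.7 268.9] [27.4 28.4] 2.1 z [12.7 46.2 60.9] 330
```

```bash
cat >> h.py <<'E'
from scipy.spatial.transform import Rotation as Rn
def plan(x,y,z,yawy=None):
    "tool-axes shift to world point; turn so tool y lies along world angle yawy (deg, mod 180)"
    o=observe();w,a,b,c=o['tool_rot'];R=Rn.from_quat([a,b,c,w]).as_matrix()
    d=R.T@(np.array([x,y,z])-o['tool_pos']);cur=np.degrees(np.arctan2(R[1,1],R[0,1]))
    t=0 if yawy is None else (cur-yawy+90)%180-90
    print('t',round(o['time'],2),'pos',np.round(o['tool_pos'],4),'ang',round(cur,2),'tilt',np.round(R[:2,2],4),'F',np.round(o['wrist_force'],2),'shift',np.round(d,4),'turn',round(np.radians(t),4))
E
python3 - <<'E'
from h import *
s=snapshot('wrist');print(np.round(s['tool_from_camera'],4),s['vertical_fov'])
plan(.50,.19,.33,75)
plan(.55,.19,.33,-15)
E
```

```text
[[-1.300e-03 -9.600e-01 -2.799e-01  7.220e-02]
 [ 1.000e+00 -1.300e-03 -4.000e-04 -0.000e+00]
 [ 0.000e+00 -2.799e-01  9.600e-01 -1.429e-01]
 [ 0.000e+00  0.000e+00  0.000e+00  1.000e+00]] 68.21916942225099
t 0.15 pos [0.1922 0.6467 0.2306] ang -106.55 tilt [-0.0003 -0.0013] F [-0.21  0.43  0.24] shift [ 0.4252  0.3502 -0.0989] turn -0.0271
t 0.15 pos [0.1922 0.6467 0.2306] ang -106.55 tilt [-0.0003 -0.0013] F [-0.21  0.43  0.24] shift [ 0.4731  0.3359 -0.0989] turn 1.5437
```

Emit:
{"name": "play_rows", "arguments": {
  "steps": [
    [0.03, 0.025, -0.007, 0],
    [0.07, 0.055, -0.014, 0],
    [0.105, 0.085, -0.021, 0],
    [0.14, 0.115, -0.028, 0],
    [0.175, 0.145, -0.035, 0],
    [0.21, 0.175, -0.042, 0],
    [0.245, 0.205, -0.05, 0],
    [0.28, 0.235, -0.055, 0]
  ]
}}

```text
time: 0.95
tool_pos: [0.3944, 0.3403, 0.287]
tool_rot: [-0.0, 0.99, -0.144, 0.0]
wrist_force: [1.0, 0.1, 0.1]
grip_width: 0.997
grip_force: 0.0
```

Emit:
{"name": "play_rows", "arguments": {
  "steps": [
    [0.035, 0.03, -0.006, 0],
    [0.07, 0.06, -0.01, 0],
    [0.105, 0.085, -0.015, 0],
    [0.14, 0.105, -0.015, 0],
    [0.17, 0.115, -0.015, 0],
    [0.19, 0.115, -0.015, 0],
    [0.2, 0.115, -0.015, 0],
    [0.2, 0.115, -0.015, 0]
  ]
}}

```text
time: 1.75
tool_pos: [0.5532, 0.1744, 0.3005]
tool_rot: [0.0, 0.989, -0.145, -0.001]
wrist_force: [-0.4, -0.4, -1.5]
grip_width: 1.0
grip_force: 0.0
```

```bash
python3 - <<'E'
from h import *
s=snap('wrist','w1.png');W=cloud(s);np.savez('w1.npz',W=W,a=s['image'])
plan(.584,.198,.3,75)
img=s['image'];hsv=cv2.cvtColor(img,cv2.COLOR_RGB2HSV);H,S,V=[hsv[...,i].astype(int) for i in range(3)]
Z=W[...,2]
near=(abs(W[...,0]-.584)<.12)&(abs(W[...,1]-.2)<.18)
def r(n,m):
    k,L,st,c=cv2.connectedComponentsWithStats(m.astype(np.uint8))
    for i in range(1,k):
        if st[i,4]>150:
            P=W[L==i];q=cv2.minAreaRect((P[:,:2]*1000).astype(np.float32));print(n,np.round(c[i]),np.round(q[0],1),np.round(q[1],1),round(q[2],2),np.round(np.percentile(Z[L==i],[5,50,95]),4),st[i,4])
r('tops',near&(Z>.070)&(Z<.079))
r('base',near&(Z>.006)&(Z<.09))
r('ledge',near&(Z>.046)&(Z<.0535))
r('post',near&(Z>.0535)&(Z<.06)&(S<80))
print('table',np.nanmedian(Z[near&(Z<.005)]))
E
```

```text
t 1.8 pos [0.5526 0.1748 0.3007] ang -106.59 tilt [-0.001  -0.0004] F [-0.5  -0.61 -0.61] shift [ 0.0235 -0.0312  0.0007] turn -0.0277
tops [308. 161.] [567.2 134.8] [13.3 69.9] 74.97 [0.0739 0.0754 0.0767] 710
tops [187. 165.] [604.7 274.2] [14.7 69.3] 74.69 [0.0735 0.0753 0.0765] 753
base [257. 156.] [584.4 198.2] [299.5 100.5] 74.98 [0.0114 0.0223 0.0752] 15678
ledge [297. 158.] [570.1 144.9] [17.2 70.4] 73.05 [0.049  0.0503 0.0515] 599
ledge [201. 162.] [602.  264.4] [18.6 70.4] 75.42 [0.0487 0.0503 0.0516] 833
post [344. 157.] [556.8  90.9] [11.6 63.1] 74.84 [0.0551 0.0564 0.0577] 474
post [155. 163.] [617.  317.4] [12.5 64.4] 76.02 [0.0548 0.0562 0.0575] 471
table 0.0003205894292206968
```

View pics/w1.png

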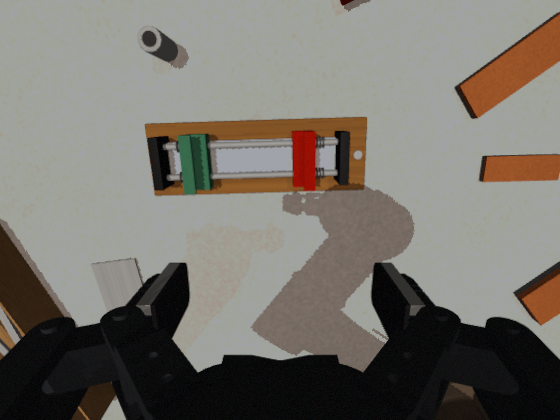

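The wrist view shows the holder, with the green jaw at (195,163) and the red at (305,160). From the depth, the unit's middle is at (0.586, 0.2044), axis 75.0°, offset +6.4 mm. Next is the stone.

```bash
python3 - <<'E'
from h import *
plan(.599,-.161,.2,20.2)
E
```

```text
t 1.8 pos [0.5526 0.1748 0.3007] ang -106.59 tilt [-0.001  -0.0004] F [-0.5  -0.61 -0.61] shift [0.1404 0.3085 0.1008] turn 0.9288
```

Emit:
{"name": "play_rows", "arguments": {
  "steps": [
    [0.015, 0.035, 0.005, 0.1],
    [0.035, 0.075, 0.015, 0.22],
    [0.055, 0.115, 0.025, 0.34],
    [0.075, 0.16, 0.04, 0.46],
    [0.095, 0.205, 0.055, 0.58],
    [0.115, 0.25, 0.07, 0.7],
    [0.13, 0.28, 0.085, 0.82],
    [0.14, 0.3085, 0.1, 0.93]
  ]
}}

```text
time: 2.6
tool_pos: [0.5988, -0.1617, 0.2008]
tool_rot: [-0.0, 0.819, -0.574, 0.0]
wrist_force: [1.0, -0.6, 0.1]
grip_width: 1.004
grip_force: 0.0
```

Emit:
{"name": "play_rows", "arguments": {
  "steps": [
    [0, 0, 0, 0],
    [0, 0, 0, 0]
  ]
}}

```text
time: 2.8
tool_pos: [0.5985, -0.1605, 0.2012]
tool_rot: [0.0, 0.82, -0.572, -0.0]
wrist_force: [0.1, 0.0, 1.1]
grip_width: 0.999
grip_force: 0.0
```

```bash
python3 - <<'E'
from h import *
s=snap('wrist','w2.png');W=cloud(s);Z=W[...,2]
m=(abs(W[...,0]-.599)<.1)&(abs(W[...,1]+.161)<.1)&(Z>.0125)&(Z<.019)
k,L,st,c=cv2.connectedComponentsWithStats(m.astype(np.uint8))
for i in range(1,k):
    if st[i,4]>300:
        P=W[L==i];q=cv2.minAreaRect((P[:,:2]*1000).astype(np.float32));print(np.round(c[i]),q,np.round(np.median(P,0),4),st[i,4])
plan(.599,-.161,.05,20.2)
E
```

```text
[278. 183.] ((601.0952758789062, -160.53701782226562), (50.03767013549805, 149.01246643066406), 20.291967391967773) [ 0.6028 -0.1669  0.0154] 6280
t 2.85 pos [ 0.599  -0.1599  0.2018] ang -159.73 tilt [0.0005 0.    ] F [-0.52  0.34 -0.62] shift [0.001  0.0004 0.1518] turn 0.0012
```

Emit:
{"name": "play_rows", "arguments": {
  "steps": [
    [0, -0.002, 0.03, 0],
    [0.0005, -0.002, 0.07, 0],
    [0.0005, -0.002, 0.11, 0],
    [0.0005, -0.002, 0.145, 0],
    [0.0005, -0.002, 0.175, 0],
    [0.0005, -0.002, 0.195, 0],
    [0.0005, -0.002, 0.202, 0],
    [0.0005, -0.002, 0.202, 0]
  ]
}}

```text
time: 3.65
tool_pos: [0.6012, -0.1594, -0.0007]
tool_rot: [0.0, 0.821, -0.571, -0.0]
wrist_force: [0.2, 0.1, 0.1]
grip_width: 0.999
grip_force: 0.0
```

Emit:
{"name": "play_rows", "arguments": {
  "steps": [
    [0, 0, 0, 0],
    [0, 0, 0, 0],
    [0, 0, 0, 0],
    [0, 0, 0, 0],
    [0, 0, 0, 0],
    [0, 0, 0, 0],
    [0, 0, 0, 0],
    [0, 0, 0, 0]
  ],
  "hand": 255
}}

```text
time: 4.45
tool_pos: [0.6018, -0.1605, 0.0012]
tool_rot: [-0.001, 0.82, -0.572, 0.001]
wrist_force: [-1.8, 2.4, 6.7]
grip_width: 0.566
grip_force: 63.0
```

Emit:
{"name": "play_rows", "arguments": {
  "steps": [
    [0, 0, 0, 0],
    [0, 0, 0, 0],
    [0, 0, 0, 0],
    [0, 0, 0, 0]
  ],
  "hand": 116
}}

```text
time: 4.85
tool_pos: [0.6019, -0.1605, 0.0012]
tool_rot: [-0.001, 0.82, -0.572, 0.001]
wrist_force: [-2.6, 2.2, 7.5]
grip_width: 0.564
grip_force: 63.0
```

Emit:
{"name": "play_rows", "arguments": {
  "steps": [
    [0, 0, 0, 0],
    [0, 0, 0, 0],
    [0, 0, 0, 0]
  ],
  "hand": 108
}}

```text
time: 5.15
tool_pos: [0.6018, -0.1606, 0.0009]
tool_rot: [-0.001, 0.82, -0.572, 0.001]
wrist_force: [-0.8, 1.4, 6.4]
grip_width: 0.58
grip_force: 26.4
```

Emit:
{"name": "play_rows", "arguments": {
  "steps": [
    [0, 0, 0, 0],
    [0, 0, 0, 0]
  ],
  "hand": 109
}}

```text
time: 5.35
tool_pos: [0.6018, -0.1606, 0.0009]
tool_rot: [-0.001, 0.82, -0.572, 0.001]
wrist_force: [-2.2, 2.5, 6.9]
grip_width: 0.575
grip_force: 26.4
```

Emit:
{"name": "play_rows", "arguments": {
  "steps": [
    [0, 0, -0.005, 0],
    [0, 0, -0.02, 0],
    [0, 0, -0.045, 0],
    [0, 0, -0.075, 0],
    [0, 0, -0.105, 0],
    [0, 0, -0.13, 0],
    [0, 0, -0.145, 0],
    [0, 0, -0.15, 0]
  ]
}}

```text
time: 6.15
tool_pos: [0.6018, -0.1607, 0.1515]
tool_rot: [-0.001, 0.82, -0.572, 0.001]
wrist_force: [-0.6, -0.3, -3.3]
grip_width: 0.575
grip_force: 25.3
```

Emit:
{"name": "play_rows", "arguments": {
  "steps": [
    [0, 0, 0, 0],
    [0, 0, 0, 0]
  ]
}}

```text
time: 6.35
tool_pos: [0.6003, -0.1605, 0.1482]
tool_rot: [0.0, 0.82, -0.573, -0.001]
wrist_force: [-0.5, -0.3, -2.9]
grip_width: 0.577
grip_force: 25.3
```

```bash
cat >> h.py <<'E'
U=np.array([.5861,.2044]);u=np.array([np.cos(np.radians(75)),np.sin(np.radians(75))])
def stone(name,f=None):
    "cloud of terracotta/grey stone near tool; returns pts"
    o=observe();s=snap(name,f);W=cloud(s);p=o['tool_pos']
    hsv=cv2.cvtColor(s['image'],cv2.COLOR_RGB2HSV);H,S=hsv[...,0].astype(int),hsv[...,1].astype(int)
    m=(np.hypot(W[...,0]-p[0],W[...,1]-p[1])<.12)&(abs(W[...,2]-p[2]-.01)<.06)&(S>110)&((H<16)|(H>174))
    return s,W,m
E
python3 - <<'E'
from h import *
s,W,m=stone('side','s2.png')
P=W[m];print(len(P),np.median(P,0));A=np.c_[P[:,:2]-P[:,:2].mean(0),np.ones(len(P))];print(np.linalg.lstsq(A,P[:,2],rcond=None)[0])
plan(*(U-.012*u),.2,-15)
E
```

```text
851 [ 0.59341176 -0.14297419  0.16267805]
[-0.00981063 -0.0168856   0.16277822]
t 6.4 pos [ 0.6002 -0.1605  0.1479] ang -159.85 tilt [-0.0022  0.0003] F [-0.88 -0.45 -3.35] shift [-0.3377 -0.1054 -0.0519] turn 0.6135
```

View pics/s2.png

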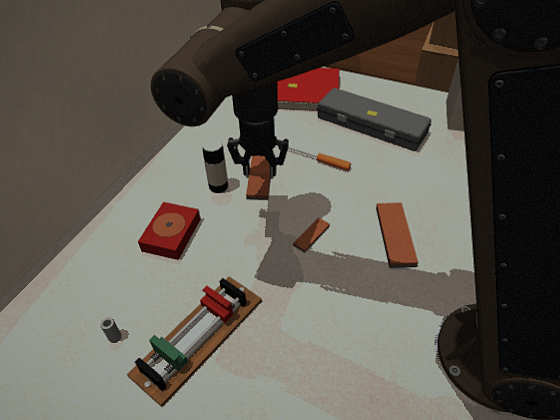

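The side view shows the stone level in the gripper at (258,178), top about 15 mm above the TCP, with the holder undisturbed. Now carry it over.

Emit:
{"name": "play_rows", "arguments": {
  "steps": [
    [-0.01, -0.003, 0, 0.02],
    [-0.03, -0.01, 0, 0.06],
    [-0.06, -0.02, 0, 0.12],
    [-0.09, -0.028, 0, 0.18],
    [-0.12, -0.037, 0, 0.24],
    [-0.15, -0.047, 0, 0.3],
    [-0.18, -0.056, 0, 0.36],
    [-0.21, -0.065, 0, 0.42]
  ]
}}

```text
time: 7.2
tool_pos: [0.5889, 0.0601, 0.148]
tool_rot: [-0.001, -0.682, 0.732, 0.0]
wrist_force: [0.9, -0.3, -2.6]
grip_width: 0.577
grip_force: 25.3
```

```bash
python3 - <<'E'
from h import *
plan(*(U-.012*u),.15,-15)
E
```

```text
t 7.2 pos [0.5889 0.0601 0.148 ] ang 175.96 tilt [-0.002  -0.0007] F [ 0.9  -0.29 -2.61] shift [-0.132   0.0153 -0.0021] turn 0.1913
```

Emit:
{"name": "play_rows", "arguments": {
  "steps": [
    [-0.03, 0.004, 0, 0.05],
    [-0.06, 0.007, 0, 0.1],
    [-0.09, 0.01, 0, 0.14],
    [-0.115, 0.013, 0, 0.17],
    [-0.128, 0.0153, 0, 0.1913],
    [-0.132, 0.0153, 0, 0.1913],
    [-0.132, 0.0153, 0, 0.1913],
    [-0.132, 0.0153, 0, 0.1913]
  ]
}}

```text
time: 8.0
tool_pos: [0.5832, 0.191, 0.1487]
tool_rot: [-0.001, -0.61, 0.793, 0.0]
wrist_force: [0.5, -0.7, -2.7]
grip_width: 0.575
grip_force: 25.3
```

```bash
python3 - <<'E'
from h import *
from scipy.optimize import minimize
s,W,m=stone('wrist','w3.png')
p=observe()['tool_pos'];P=W[m&(W[...,2]>p[2]-.01)]
q=cv2.minAreaRect((P[:,:2]*1000).astype(np.float32));print('wrist',q,len(P),np.median(P[:,2]))
s,W,m=stone('side');P=W[m&(W[...,2]>p[2])];q=cv2.minAreaRect((P[:,:2]*1000).astype(np.float32));print('side',q,len(P),np.median(P[:,2]))
al=(P[:,:2]-U)@u;print('along',np.percentile(al,[.5,99.5]),np.polyfit(al,P[:,2],1))
for _ in range(4): plan(*(U-.012*u),.078,-15)
E
```

```text
wrist ((580.4375, 176.33026123046875), (119.26603698730469, 52.04385757446289), 75.06307983398438) 27412 0.16306067277181907
side ((551.2506713867188, 195.0714111328125), (151.3516082763672, 55.1531982421875), 86.58193969726562) 216 0.1629625124104665
along [-0.08851452  0.06038141] [-0.01561771  0.16195108]
t 8.1 pos [0.5834 0.1908 0.1491] ang 165.11 tilt [-0.0004 -0.0003] F [-0.21 -0.33 -2.05] shift [-0.0019  0.0008  0.0711] turn 0.0019
t 8.1 pos [0.5834 0.1908 0.1491] ang 165.11 tilt [-0.0004 -0.0003] F [-0.21 -0.33 -2.05] shift [-0.0019  0.0008  0.0711] turn 0.0019
t 8.1 pos [0.5834 0.1908 0.1491] ang 165.11 tilt [-0.0004 -0.0003] F [-0.21 -0.33 -2.05] shift [-0.0019  0.0008  0.0711] turn 0.0019
t 8.1 pos [0.5834 0.1908 0.1491] ang 165.11 tilt [-0.0004 -0.0003] F [-0.21 -0.33 -2.05] shift [-0.0019  0.0008  0.0711] turn 0.0019
```

View pics/w3.png

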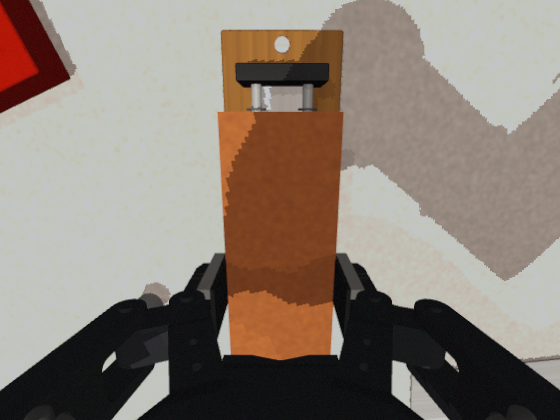

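The wrist view shows the stone over the holder, aligned with it, its red-side end at (281,112) overhanging the red jaw with the post beyond. Now lower it.

Emit:
{"name": "play_rows", "arguments": {
  "steps": [
    [0, 0.001, 0.01, 0.002],
    [0, 0.0013, 0.025, 0.002],
    [0, 0.0013, 0.04, 0.002],
    [0, 0.0013, 0.053, 0.002],
    [0, 0.0013, 0.062, 0.002],
    [0, 0.0013, 0.066, 0.002],
    [0, 0.0013, 0.068, 0.002],
    [0, 0.0013, 0.068, 0.002]
  ]
}}

```text
time: 8.9
tool_pos: [0.5823, 0.1921, 0.0814]
tool_rot: [0.0, -0.609, 0.793, -0.0]
wrist_force: [-0.7, -0.3, -2.7]
grip_width: 0.577
grip_force: 25.3
```

Emit:
{"name": "play_rows", "arguments": {
  "steps": [
    [0, 0, 0.001, 0],
    [0, 0, 0.002, 0],
    [0, 0, 0.003, 0],
    [0, 0, 0.004, 0],
    [0, 0, 0.005, 0],
    [0, 0, 0.006, 0],
    [0, 0, 0.007, 0],
    [0, 0, 0.007, 0]
  ]
}}

```text
time: 9.7
tool_pos: [0.5823, 0.1923, 0.0746]
tool_rot: [0.0, -0.609, 0.793, -0.0]
wrist_force: [-1.2, 0.7, 1.7]
grip_width: 0.577
grip_force: 25.8
```

Emit:
{"name": "play_rows", "arguments": {
  "steps": [
    [0, 0, 0.0005, 0],
    [0, 0, 0.001, 0],
    [0, 0, 0.0015, 0],
    [0, 0, 0.002, 0],
    [0, 0, 0.0025, 0],
    [0, 0, 0.003, 0]
  ]
}}

```text
time: 10.3
tool_pos: [0.5824, 0.1922, 0.0714]
tool_rot: [0.0, -0.609, 0.793, -0.0]
wrist_force: [-0.1, 2.6, 1.9]
grip_width: 0.579
grip_force: 25.9
```

Emit:
{"name": "play_rows", "arguments": {
  "steps": [
    [0, 0, 0.0006, 0],
    [0, 0, 0.0012, 0],
    [0, 0, 0.0018, 0],
    [0, 0, 0.0024, 0],
    [0, 0, 0.003, 0],
    [0, 0, 0.0035, 0],
    [0, 0, 0.0035, 0]
  ]
}}

```text
time: 11.0
tool_pos: [0.5822, 0.1921, 0.0677]
tool_rot: [0.0, -0.609, 0.793, -0.0]
wrist_force: [0.2, 2.0, 1.3]
grip_width: 0.58
grip_force: 25.9
```

```bash
cat >> h.py <<'E'
def tilt():
    o=observe();p=o['tool_pos']
    print('t',o['time'],'tcp along',np.round((p[:2]-U)@u*1000,1),'z',np.round(p[2]*1000,1),'F',np.round(o['wrist_force'],1),o['grip_force'])
    for n in ('wrist','side'):
        s=snap(n);W=cloud(s);hsv=cv2.cvtColor(s['image'],cv2.COLOR_RGB2HSV);H,S=hsv[...,0].astype(int),hsv[...,1].astype(int)
        D=W[...,:2]-U;al=D@u*1000;la=D@np.array([u[1],-u[0]])*1000;z=W[...,2]*1000
        m=(abs(la)<24)&(abs(al)<95)&(z>50)&(z<110)&(S>110)&(H>5)&(H<16)
        if m.sum()<60: print(n,'few',m.sum());continue
        a,b=al[m],z[m]
        for _ in range(4):
            c=np.polyfit(a,b,1);k=abs(b-np.polyval(c,a))<2.5;a,b=a[k],b[k]
        print(n,'slope',round(c[0],4),'z0',round(c[1],1),'range',np.round(np.percentile(a,[.3,99.7]),1),'z at ends',np.round(np.polyval(c,np.percentile(a,[.3,99.7])),1),len(a))
        for nm,h in (('green',(H>60)&(H<95)),('red',((H<4)|(H>176))&(S>150))):
            q=h&(S>60)&(z>72.5)&(z<78)&(abs(al)<110)&(abs(al)>55)&(abs(la)<33)
            if q.sum()>30: print('   ',nm,'lip top along',np.round(np.percentile(al[q],[2,98]),1),q.sum())
E
python3 -c "
from h import *
tilt()"
```

```text
t 11.0 tcp along -12.9 z 67.7 F [0.2 2.  1.3] 25.949747264385223
wrist slope -0.147 z0 80.3 range [-86.8  35.2] z at ends [93.1 75.1] 27175
    red lip top along [-81.1 -68.1] 623
side few 0
```

Emit:
{"name": "play_rows", "arguments": {
  "steps": [
    [0, 0, 0.0005, 0],
    [0, 0, 0.001, 0],
    [0, 0, 0.0015, 0],
    [0, 0, 0.002, 0],
    [0, 0, 0.002, 0]
  ]
}}

```text
time: 11.6
tool_pos: [0.5822, 0.192, 0.0658]
tool_rot: [0.0, -0.609, 0.793, -0.0]
wrist_force: [1.0, 2.1, 2.6]
grip_width: 0.582
grip_force: 26.0
```

```bash
python3 -c "
from h import *
tilt()"
```

```text
t 11.6 tcp along -13.0 z 65.8 F [1.  2.1 2.6] 26.036328971385956
wrist slope -0.1837 z0 77.9 range [-86.4  37. ] z at ends [93.7 71.1] 27251
    red lip top along [-81.6 -68.4] 610
side few 0
```

Emit:
{"name": "play_rows", "arguments": {
  "steps": [
    [0, 0, -0.0005, 0],
    [0, 0, -0.001, 0],
    [-0.001, 0, -0.001, 0],
    [-0.0025, 0, -0.001, 0],
    [-0.004, 0, -0.001, 0],
    [-0.0055, 0, -0.001, 0],
    [-0.007, 0, -0.001, 0],
    [-0.008, 0, -0.001, 0]
  ]
}}

```text
time: 12.5
tool_pos: [0.5841, 0.1999, 0.0666]
tool_rot: [-0.0, -0.609, 0.793, 0.0]
wrist_force: [-0.3, 0.2, -3.2]
grip_width: 0.576
grip_force: 25.5
```

```bash
cat >> h.py <<'E'
def green():
    s=snap('scene');W=cloud(s);hsv=cv2.cvtColor(s['image'],cv2.COLOR_RGB2HSV);H,S=hsv[...,0].astype(int),hsv[...,1].astype(int)
    D=W[...,:2]-U;al=D@u*1000;la=D@np.array([u[1],-u[0]])*1000;z=W[...,2]*1000
    for nm,h in (('green',(H>60)&(H<95)),('red',((H<4)|(H>172))&(S>140))):
        q=h&(S>60)&(z>73)&(z<79)&(abs(al)<115)&(abs(al)>55)&(abs(la)<38)
        if q.sum(): print('scene',nm,'mean',round(al[q].mean(),1),np.round(np.percentile(al[q],[3,97]),1),q.sum())
E
python3 -c "
from h import *
tilt();green()
z=np.load('s.npz');a=z['a'];W=z['A']
h=cv2.cvtColor(a,cv2.COLOR_RGB2HSV);D=W[...,:2]-U;al=D@u*1000;la=D@np.array([u[1],-u[0]])*1000;Z=W[...,2]*1000
q=(h[...,0]>60)&(h[...,0]<95)&(h[...,1]>60)&(Z>73)&(Z<79)&(abs(al)<115)&(abs(al)>55)&(abs(la)<38)
print('initial green',al[q].mean(),np.percentile(al[q],[3,97]),q.sum())"
```

```text
t 12.5 tcp along -4.9 z 66.6 F [-0.3  0.2 -3.2] 25.495348870754242
wrist slope -0.1694 z0 80.2 range [-78.7  44.3] z at ends [93.6 72.7] 27282
    red lip top along [-79.9 -66.6] 647
side few 0
scene green mean 71.6 [66.  77.6] 66
scene red mean -74.8 [-79.3 -69.8] 14
initial green 71.0195106671196 [65.71118295 77.41019561] 68
```

Emit:
{"name": "play_rows", "arguments": {
  "steps": [
    [-0.001, 0, 0.0005, 0],
    [-0.0025, 0, 0.001, 0],
    [-0.004, 0, 0.001, 0],
    [-0.0055, 0, 0.001, 0],
    [-0.007, 0, 0.001, 0],
    [-0.008, 0, 0.001, 0],
    [-0.008, 0, 0.001, 0]
  ]
}}

```text
time: 13.35
tool_pos: [0.5862, 0.2073, 0.0657]
tool_rot: [-0.0, -0.609, 0.793, -0.0]
wrist_force: [-1.4, -3.7, -2.2]
grip_width: 0.579
grip_force: 25.6
```

```bash
python3 -c "
from h import *
tilt();green()"
```

```text
t 13.35 tcp along 2.8 z 65.7 F [-1.4 -3.7 -2.2] 25.56229144334793
wrist slope -0.1687 z0 80.7 range [-71.   51.9] z at ends [92.6 71.9] 27285
    red lip top along [-79.9 -67.5] 3073
side few 0
scene green mean 77.0 [71.5 84.2] 67
scene red mean -75.0 [-80.5 -69.4] 25
```

Emit:
{"name": "play_rows", "arguments": {
  "steps": [
    [-0.001, 0, 0, 0],
    [-0.0025, 0, 0, 0],
    [-0.004, 0, 0, 0],
    [-0.0055, 0, 0, 0],
    [-0.007, 0, 0, 0],
    [-0.0085, 0, 0, 0],
    [-0.0092, 0, 0, 0],
    [-0.0092, 0, 0, 0]
  ]
}}

```text
time: 14.3
tool_pos: [0.5884, 0.2158, 0.0657]
tool_rot: [-0.001, -0.609, 0.793, -0.0]
wrist_force: [0.2, -6.4, -2.3]
grip_width: 0.576
grip_force: 25.6
```

```bash
python3 -c "
from h import *
tilt();green();snap('wrist','w4.png')"
```

```text
t 14.3 tcp along 11.6 z 65.7 F [ 0.2 -6.4 -2.3] 25.61031460762024
wrist slope -0.1682 z0 82.1 range [-62.1  60.7] z at ends [92.5 71.9] 27266
    red lip top along [-79.8 -66.1] 5624
side few 0
scene green mean 85.4 [79.6 91.7] 63
scene red mean -73.9 [-80.  -68.2] 45
```

View pics/w4.png

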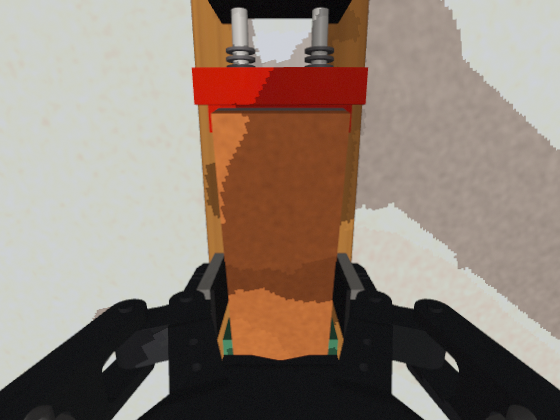

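The wrist view shows the stone's near end at (280,110), clear inside the red lip edge at (280,104). Green travel is about 14.3 mm, so I add 0.8 mm and then lower.

Emit:
{"name": "play_rows", "arguments": {
  "steps": [
    [-0.0008, 0, 0, 0],
    [-0.0008, 0, 0.001, 0],
    [-0.0008, 0, 0.002, 0],
    [-0.0008, 0, 0.003, 0],
    [-0.0008, 0, 0.004, 0],
    [-0.0008, 0, 0.005, 0],
    [-0.0008, 0, 0.006, 0],
    [-0.0008, 0, 0.006, 0]
  ]
}}

```text
time: 15.3
tool_pos: [0.5886, 0.2166, 0.0599]
tool_rot: [-0.0, -0.609, 0.793, -0.0]
wrist_force: [-1.1, -6.1, -0.6]
grip_width: 0.581
grip_force: 25.8
```

```bash
python3 -c "
from h import *
tilt();green()"
```

```text
t 15.3 tcp along 12.4 z 59.9 F [-1.1 -6.1 -0.6] 25.821296274662018
wrist slope -0.0915 z0 75.5 range [-62.6  58. ] z at ends [81.2 70.2] 27218
    red lip top along [-79.9 -66.2] 6088
side few 0
scene green mean 86.9 [80.6 95. ] 71
scene red mean -73.7 [-80.1 -66. ] 49
```

Emit:
{"name": "play_rows", "arguments": {
  "steps": [
    [0, 0, 0.001, 0],
    [0, 0, 0.002, 0],
    [0, 0, 0.003, 0],
    [0, 0, 0.004, 0],
    [0, 0, 0.005, 0],
    [0, 0, 0.006, 0],
    [0, 0, 0.006, 0]
  ]
}}

```text
time: 16.15
tool_pos: [0.5887, 0.2166, 0.0539]
tool_rot: [-0.0, -0.609, 0.793, -0.0]
wrist_force: [-1.8, -6.0, 0.4]
grip_width: 0.579
grip_force: 25.8
```

```bash
python3 -c "
from h import *
tilt();green()"
```

```text
t 16.15 tcp along 12.5 z 53.9 F [-1.8 -6.   0.4] 25.793259143829346
wrist slope -0.0099 z0 68.5 range [-63.   54.8] z at ends [69.1 68. ] 26936
    red lip top along [-79.8 -66.1] 6700
side few 0
scene green mean 86.3 [80.2 93.8] 69
scene red mean -74.5 [-80.7 -68.2] 45
```

Emit:
{"name": "play_rows", "arguments": {
  "steps": [
    [0, 0, 0.0006, 0],
    [0, 0, 0.0012, 0],
    [0, 0, 0.0018, 0],
    [0, 0, 0.002, 0],
    [0, 0, 0.002, 0]
  ]
}}

```text
time: 16.8
tool_pos: [0.5887, 0.2167, 0.052]
tool_rot: [-0.0, -0.609, 0.793, -0.0]
wrist_force: [-1.8, -7.0, 0.7]
grip_width: 0.576
grip_force: 25.9
```

```bash
python3 -c "
from h import *
tilt()"
```

```text
t 16.8 tcp along 12.5 z 52.0 F [-1.8 -7.   0.7] 25.874048173427582
wrist slope -0.0025 z0 66.5 range [-63.1  54.5] z at ends [66.7 66.4] 26982
    red lip top along [-79.7 -66.2] 6833
side few 0
```

Emit:
{"name": "play_rows", "arguments": {
  "steps": [
    [0, 0, 0.0003, 0],
    [0, 0, 0.0006, 0],
    [0, 0, 0.0009, 0],
    [0, 0, 0.0009, 0]
  ]
}}

```text
time: 17.3
tool_pos: [0.5887, 0.2167, 0.0512]
tool_rot: [-0.0, -0.609, 0.793, -0.0]
wrist_force: [-3.0, -6.0, 1.2]
grip_width: 0.58
grip_force: 25.9
```

Emit:
{"name": "play_rows", "arguments": {
  "steps": [
    [0, 0, 0.0003, 0],
    [0, 0, 0.0006, 0],
    [0, 0, 0.0006, 0]
  ]
}}

```text
time: 17.6
tool_pos: [0.5887, 0.2167, 0.0508]
tool_rot: [-0.0, -0.609, 0.793, -0.0]
wrist_force: [-2.2, -6.3, 2.5]
grip_width: 0.574
grip_force: 26.1
```

Emit:
{"name": "play_rows", "arguments": {
  "steps": [
    [0, 0, 0.0003, 0],
    [0, 0, 0.0006, 0],
    [0, 0, 0.0006, 0]
  ]
}}

```text
time: 17.9
tool_pos: [0.5887, 0.2167, 0.0506]
tool_rot: [-0.0, -0.609, 0.793, -0.0]
wrist_force: [-3.9, -7.1, 7.3]
grip_width: 0.577
grip_force: 26.4
```

```bash
python3 -c "
from h import *
tilt()"
```

```text
t 17.9 tcp along 12.6 z 50.6 F [-3.9 -7.1  7.3] 26.42440617084503
wrist slope -0.0012 z0 65.2 range [-63.3  54.5] z at ends [65.3 65.1] 27027
    red lip top along [-79.7 -66.1] 7027
side few 0
```

Seated flat: top at 65.2 mm, slope about 0, contact about 10 N. Ease off slightly and slide back.

Emit:
{"name": "play_rows", "arguments": {
  "steps": [
    [0, 0, -0.0006, 0],
    [0.001, 0, -0.0006, 0],
    [0.0025, 0, -0.0006, 0],
    [0.004, 0, -0.0006, 0],
    [0.0055, 0, -0.0006, 0],
    [0.007, 0, -0.0006, 0],
    [0.0085, 0, -0.0006, 0],
    [0.0095, 0, -0.0006, 0]
  ]
}}

```text
time: 18.8
tool_pos: [0.5866, 0.2084, 0.0507]
tool_rot: [0.0, -0.609, 0.793, 0.0]
wrist_force: [-2.9, -1.2, 4.0]
grip_width: 0.576
grip_force: 26.1
```

Emit:
{"name": "play_rows", "arguments": {
  "steps": [
    [0.001, 0, 0, 0],
    [0.002, 0, 0, 0],
    [0.0025, 0, 0, 0],
    [0.0025, 0, 0, 0],
    [0.0025, 0, 0, 0]
  ]
}}

```text
time: 19.3
tool_pos: [0.586, 0.2061, 0.0507]
tool_rot: [0.001, -0.609, 0.793, 0.0]
wrist_force: [-4.8, 0.5, 4.6]
grip_width: 0.581
grip_force: 26.4
```

```bash
python3 -c "
from h import *
tilt();green()"
```

```text
t 19.3 tcp along 1.6 z 50.7 F [-4.8  0.5  4.6] 26.35274201631546
wrist slope -0.0013 z0 65.2 range [-67.9  43.6] z at ends [65.3 65.1] 24984
    red lip top along [-82.1 -68.8] 7032
side few 0
scene green mean 75.3 [69.1 82.9] 67
scene red mean -75.6 [-81.6 -70.1] 40
```

Emit:
{"name": "play_rows", "arguments": {
  "steps": [
    [0.0003, 0, -0.0002, 0],
    [0.0006, 0, -0.0003, 0],
    [0.0006, 0, -0.0003, 0],
    [0.0006, 0, -0.0003, 0]
  ]
}}

```text
time: 19.85
tool_pos: [0.5857, 0.2052, 0.0507]
tool_rot: [0.0, -0.609, 0.793, 0.0]
wrist_force: [-3.4, 1.7, 3.1]
grip_width: 0.579
grip_force: 26.2
```

```bash
python3 -c "
from h import *
tilt();green()"
```

```text
t 19.85 tcp along 0.7 z 50.7 F [-3.4  1.7  3.1] 26.174103319644928
wrist slope -0.0013 z0 65.2 range [-68.8  42.7] z at ends [65.3 65.1] 24954
    red lip top along [-83.  -69.7] 7048
side few 0
scene green mean 74.7 [69.3 81.1] 70
scene red mean -77.7 [-83.7 -71.2] 37
```

Red travel is about 3.4 mm and green about 2.6–3.7 mm, so it is centred. Release.

Emit:
{"name": "play_rows", "arguments": {
  "steps": [
    [-0.0003, 0, 0, 0],
    [-0.0003, 0, 0, 0],
    [-0.0003, 0, 0, 0],
    [-0.0003, 0, 0, 0],
    [-0.0003, 0, 0, 0],
    [-0.0003, 0, 0, 0],
    [-0.0003, 0, 0, 0]
  ],
  "hand": 0
}}

```text
time: 20.7
tool_pos: [0.5857, 0.2053, 0.0506]
tool_rot: [0.0, -0.609, 0.793, -0.0]
wrist_force: [0.8, -0.0, -0.6]
grip_width: 0.997
grip_force: 0.0
```

```bash
python3 -c "
from h import *
tilt();green();plan(*U,.2,-15)"
```

```text
t 20.7 tcp along 0.7 z 50.6 F [ 0.8 -0.  -0.6] 0.0
wrist slope -0.0011 z0 65.2 range [-68.8  42.6] z at ends [65.3 65.2] 24947
    red lip top along [-82.9 -69.6] 7117
side few 0
scene green mean 74.9 [68.5 82. ] 66
scene red mean -76.8 [-83.4 -70.2] 40
t 20.85 pos [0.5857 0.2053 0.0506] ang 165.03 tilt [-0. -0.] F [-0.64 -0.24 -0.31] shift [ 0.0007 -0.0006 -0.1494] turn 0.0005
```

Clear of the stone, with no wrist force. Retreat upward.

Emit:
{"name": "play_rows", "arguments": {
  "steps": [
    [0, 0, -0.005, 0],
    [0, 0, -0.02, 0],
    [0, 0, -0.045, 0],
    [0, 0, -0.08, 0],
    [0, 0, -0.12, 0],
    [0, 0, -0.155, 0],
    [0, 0, -0.18, 0],
    [0, 0, -0.18, 0]
  ]
}}

```text
time: 21.65
tool_pos: [0.5875, 0.2061, 0.2358]
tool_rot: [0.004, -0.609, 0.793, -0.001]
wrist_force: [0.4, -0.6, -1.1]
grip_width: 1.0
grip_force: 0.0
```

Emit:
{"name": "play_rows", "arguments": {
  "steps": [
    [0.05, 0, 0, 0],
    [0.09, 0, 0, 0],
    [0.12, 0, 0, 0],
    [0.13, 0, 0, 0],
    [0.13, 0, 0, 0],
    [0.13, 0, 0, 0]
  ]
}}

```text
time: 22.25
tool_pos: [0.5523, 0.08, 0.2306]
tool_rot: [0.0, -0.609, 0.793, -0.0]
wrist_force: [-0.1, 0.4, -0.3]
grip_width: 1.001
grip_force: 0.0
```

```bash
python3 -c "
from h import *
tilt();green();snap('wrist','w5.png')"
```

```text
t 22.25 tcp along -128.9 z 230.6 F [-0.1  0.4 -0.3] 0.0
wrist slope -0.0021 z0 65.2 range [-64.4  73.2] z at ends [65.3 65.1] 4427
    red lip top along [-83.1 -70.4] 788
side slope -0.002 z0 65.2 range [-71.7  65.2] z at ends [65.3 65.1] 1255
    green lip top along [69.  82.2] 212
    red lip top along [-82.3 -69.8] 160
scene green mean 74.6 [69.1 81.8] 64
scene red mean -77.2 [-82.8 -72.1] 64
```

View pics/w5.png

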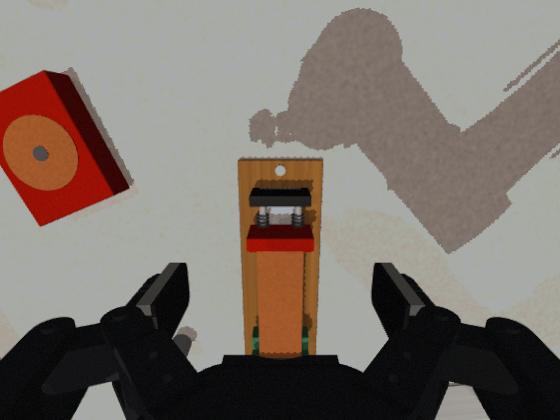

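The wrist view shows the stone seated, terracotta up, under the red lip at (280,240) and the green at (280,340). It is level at 65.2 mm and both jaws are back about 3 mm. Hand in.

```bash
python3 -c "
from rig import *
print(close_job())"
```

```text
the job is handed in; nothing more can be done
None
```

The middle-sized whetstone is in the holder, terracotta side up, level on both ledges and gripped by both jaws at about 3 mm travel each; I let go and handed the job in at about 22 s, well inside the limits (green jaw driven back about 15–16 mm, stone pressed on the holder at about 12 N at most).

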